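Hang the proof weight and hold the cam lever at top of lift

ROBOT

A 6-joint arm with a two-finger parallel gripper is mounted at the origin on the work surface. World frame = base frame: x ahead of the robot, y to its left, z up, the work surface at z = 0. Lengths are in m, angles in rad, forces in N, time in s.
With the tool pointing down it reaches from about 0.4 to 0.825 m from the base axis. Payload 7 kg.
Tool frame: the origin (TCP) lies on the mounting face of the last link; the fingertips stand arm.tcp_to_tips ahead of it and the grasp point (between the pads) lies 159 mm ahead of it (arm.tcp_to_tips is the distance from the TCP to the fingertips, in m); z points along the fingers, y is the direction in which the jaws open and shut (so a half turn about z gives the same grasp; the last joint's range is limited). The gripper opens to 88 mm and grips with 3 to 60 N. Pads are 19 mm wide; open, the fingers measure 130 mm over their backs; the gripper's body (78 mm by 193 mm) begins 47 mm behind the grasp point.
Start: joints at [1.448, 0.359, 0.012, 0, -1.224, -0.288], TCP at [0.27, 0.619, 0.405] pointing down, gripper open.
Joint ranges: [-3.07, 3.07], [-1.43, 2.12], [-1.02, 1.25], [-3.03, 1.67], [-3.05, -0], [-3.03, 3.03]. Speed limits (rad/s): [2.39, 2.39, 3.01, 3.14, 3.14, 3.14].

INTERFACE

Orientations are given as [roll, pitch, yaw] about the fixed x, y, z axes, in that order (R = Rz(yaw) Ry(pitch) Rx(roll)).
In Python, from station import arm, cams, job_done, finder gives the robot as it stands.
- The arm moves only by the tool play_rows, never from a script. Its argument "targets" is a list that holds one entry, the list of rows, each a list of 4 numbers: the shift along the tool's x, y, z in m, then the turn about the tool's z in degrees. A call has 1 to 5 rows; each row is the pose to reach, as a shift and turn from the pose commanded when the call began, along the tool's axes at that moment; what a row does not reach only later rows make up. A row lasts 1/8 s, in which the tool goes at most 62.5 mm and 10.7 degrees, less where a joint would pass 70% of its speed; a pose out of reach is approached as far as the arm can. A call with a gripper value outside its range is refused whole. "grip" is the closure in counts, from 0 (fully open) to 255 (shut), set as the call begins (left out, the last holds). The fingers move at their own pace and stop on an object; "newtons" is the grip in N (left out, the last holds). Time passes only in rows, so rows that repeat a pose let the fingers close. It gives the time, the measured TCP pose, the force and the opening at its end, in the units of the state.
- arm.get_state(): the state, without advancing time (a new reading comes with each control period).
- cams.grab_frame(name): name is "scene" or "top"; returns (picture, depth): 480x640x3 uint8, red, green, blue; 480x640 float32, m along the optical axis (not along the pixel's ray), 0 where there is no reading.
- cams.camera_params(name): a dict with "intrinsics" (3x3 intrinsics, pixels), "D" ([k1, k2, p1, p2, k3] as OpenCV has them; the pictures are not rectified), "position" and "attitude" of the camera in the world. Camera axes: x right, y down, z forward; pixel columns grow to the right and rows downward; lengths in m; the calibration is good to about 2 mm. A picture is of the moment at which its call begins. camera_params takes no time and is no camera call.
- job_done(): hands the job in, once; it reports no verdict.
Trained networks look in the newest picture that a camera, given by its name, has taken for a name from the list of things; names that differ only in an ending like _2 or _b are one class to them, and where a whole thing is asked for, a point or a joint stands for the part that bears it (a point fixed in the world has none). Each returns a list of dicts, best first, with "score" (0 to 1); they miss things now and then, are a little off and sometimes report something else, mostly with a low value. They report only what shows in the picture. A call takes as long as a camera call. They do not tell look-alikes from the thing itself.
- finder.find_in(camera, query): "xyz" ([x, y, z] in m, in world coordinates, good to about 4 mm: the middle of the surface that is visible of it).
- finder.masks_of(camera, query): "mask" (480x640 bool, what is visible of it).
The state is a dict: "t": time; "q": joint angles; "qd": joint speeds; "joint_efforts": joint torques, N m; "eef_pos": TCP position; "ee_rot": TCP orientation; "force": force on the tool from outside, world axes, zero at the start; "moment": the same for the moment, N m; "width": finger opening in m.
Only numpy, scipy, OpenCV 4.12 (cv2) and the standard library are available. Lean on these libraries where they do the work, as an engineer would, in place of code of your own. Each camera call takes 0.05 s, during which the arm holds its last target. There are 200 camera calls.

TASK

Hang the steel proof weight by its handle on the two-prong hook of the load tester and let go of it while the lever is still down at rest. Then swing the tester's cam lever up until the hook is at the highest point of its lift, and finish while still holding the lever there (a spring would pull it back), with the weight hanging freely and quietly on the hook. Leave the solder spool, the spray can and the screwdriver where they are.

Things in the scene. Friction and masses are not known exactly. Their poses are not given: they have to be found in the camera images.
- weight: Loose steel proof weight, 0.5 to 0.75 kg, on the bench: flat bar 124 (its x) x 44 (y) x 16 mm high with a rigid bail handle of 10 mm round bar: posts at x = -52 and +52 mm, straight crossbar along x between them, axis 105 mm above the underside. Opening below the crossbar 84 mm high, 94 mm wide. Origin: centre of the underside; z up.
- weight_handle (a point): Middle of the weight's handle crossbar (10 mm thick, along the weight's x), 105 mm above its underside: the place to pinch it from above, fingers closing along the weight's y. Same axes as the weight.
- tester: Grey load tester, fixed; place and yaw vary. Base plate 200 mm (x) by 260 mm (y from -100 to +160), 14 mm thick; column 50 x 70 mm at the origin, 186 mm high. The hook stands out on its +y side; the cam lever is on its -x face and leans to its -y side at rest. Origin on the bench under the column's centre; z up.
- lift: The tester's steel carriage, slides straight up by up to 19 mm as the cam turns. It carries the hook: two prongs of 8 mm round bar at tester x = -28 and +28 mm (48 mm free between), sloping down and outwards (+y) from a side plate (face at y = 47 mm, top 190 mm above the bench), then upturned tips. Origin at the tester's origin when down.
- hook_seat (a point): Where the axis of the crossbar comes to lie, across both prongs and along the tester's x, midway between them: 64 mm out from the side plate, 165 mm above the bench when down, 184 mm at the highest lift. Prong axes are 11 mm lower here. The gripper fits between the prongs. Axes as the tester's.
- hook_tip (a point): Top of the prongs' upturned tips, midway between the two, 26 mm farther out (tester +y) than the seat and 15 mm higher. The weight's flat bar must pass below the prongs and its crossbar above the tips: it comes in level from the +y side, crossbar axis 6 to 60 mm above this point, and is then lowered onto the seat.
- cam_lever (a joint): Cam lever angle, rad: 0 at rest (leaning 1.2 rad from upright to the tester's -y side), growing as it swings up; 1.2 = lever upright = highest lift; hook rise = 30 mm x (cos(q - 1.2) - 0.36), falling again past 1.2; stop at 1.9. A spring and the load always pull it back to 0: about 5 N at the grip, also at the top.
- lever_grip (a point): Middle of the lever's grip: black round sleeve, 16 mm thick, 56 mm long, along the tester's x, free to spin on its own axis, on the -x side of the lever arm. Pinch it from above, fingers closing along the tester's y. At rest 182 mm above the bench, 121 mm to the tester's -y side; at highest lift 265 mm up, right over the pivot.
- lever_pivot (a point): Point on the lever's pivot axis (along the tester's x) level with the grip's middle, 135 mm above the bench, at tester x = -83 mm, y = 0; the grip's middle travels round it on a circle of 130 mm radius. Axes as the tester's.
- spool: Bystander: solder spool, 56 mm across, 40 mm high, standing on the bench; origin at its underside.
- can: Bystander: white spray can, 54 mm across, 150 mm high; origin at its underside.
- driver: Bystander: screwdriver lying on the bench along its x; origin at its underside.
Not all that is in view belongs to the job. Several things have the shape of the weight; the one meant has the colours described above.

How it is judged:
By the outcome, as a careful person would: the job done as asked, in the order asked, and still so for the second after the job is handed in, while the arm keeps its last pose, push and grip.
It also fails if it takes over 64 s, if anything falls off the work surface, if the arm or the gripper's body presses on something with over 40 N, if the wrist force passes 120 N, or if a joint passes its speed limit or range.

## Working session

There is one attempt and no reset: what is moved stays moved. The work goes in short steps, Python scripts to look and compute and a tool call to move; the robot and the scene stay as the last step left them, time stands still between calls to the robot, and variables do not carry over. Pictures are saved under pics/ and viewed, about 8 in all and at most 12, crops included, and the job is handed in when it is done.

Besides the shell and the picture viewer there is one more tool, called after ">>>" in YAML: its name, and indented under it one key for each argument. play_rows: Moves the arm, as the interface text tells. Its arguments: {"type":"object","properties":{"targets":{"type":"array","items":{"type":"array","items":{"type":"array","items":{"type":"number"}}}},"grip":{"type":"number"},"newtons":{"type":"number"}},"required":["targets"]}

```bash
ls; mkdir -p pics; python3 - <<'E'
from station import arm,cams,finder
import cv2,numpy as np
s=arm.get_state();print(s, arm.tcp_to_tips)
ims=[]
for c in("scene","top"):
    p=cams.camera_params(c);print(c,p)
    im,d=cams.grab_frame(c);np.save(f"pics/d_{c}.npy",d)
    cv2.imwrite(f"pics/{c}0.png",im[:,:,::-1])
    for q in("weight","tester","lift","lever_grip","spool","can","driver"):
        print(c,q,[(np.round(r["xyz"],3).tolist(),round(r["score"],2)) for r in finder.find_in(c,q)[:5]])
E
```

```text
pics
{'t': 0.0, 'q': array([ 1.44808855e+00,  3.59379370e-01,  1.10522463e-02, -3.20640254e-04,
       -1.22410253e+00, -2.88156646e-01]), 'qd': array([-0.00118099, -0.00225492, -0.00038733, -0.00034808, -0.00055873,
        0.00163296]), 'joint_efforts': array([ 6.22399966e-04, -5.82716167e+01,  2.93058211e+01,  6.99704155e+00,
        7.15020869e-03, -1.42699992e-04]), 'eef_pos': array([0.26948955, 0.61865589, 0.40372974]), 'ee_rot': array([ 3.13994100e+00, -1.75214927e-04, -4.10973475e-01]), 'force': array([ 0.24828454, -0.61154817, -0.4840315 ]), 'moment': array([ 0.0007518 ,  0.02451942, -0.00066259]), 'width': 0.08751542599242297} 0.1781
scene {'intrinsics': array([[498.11173323,   0.        , 320.68201141],
       [  0.        , 498.11173323, 235.84019886],
       [  0.        ,   0.        ,   1.        ]]), 'D': array([-0.14144223,  0.        ,  0.        ,  0.        ,  0.        ]), 'position': array([1.16321937, 0.48541667, 1.2855724 ]), 'attitude': array([-2.57125968,  0.01480167,  2.19841141])}
scene weight [([0.592, 0.46, 0.018], 0.96), ([0.486, 0.341, 0.019], 0.69), (
[... 484 characters left out ...]
, 495.57119891, 236.43308436],
       [  0.        ,   0.        ,   1.        ]]), 'D': array([-0.07701505,  0.        ,  0.        ,  0.        ,  0.        ]), 'position': array([0.4346001 , 0.03337937, 1.30936561]), 'attitude': array([-3.03782753, -0.02781711, -1.54545468])}
top weight [([0.472, 0.336, 0.019], 0.95), ([0.586, 0.461, 0.016], 0.92), ([0.374, 0.461, 0.015], 0.82)]
top tester [([0.503, 0.018, 0.015], 0.89)]
top lift [([0.488, 0.032, 0.186], 0.62)]
top lever_grip [([0.47, -0.11, 0.178], 0.91), ([0.504, 0.019, 0.014], 0.36), ([0.489, 0.03, 0.186], 0.34)]
top spool [([0.346, -0.359, 0.038], 0.6)]
top can [([0.621, -0.423, 0.13], 0.9)]
top driver [([0.806, -0.021, 0.024], 0.56)]
```

View pics/scene0.png

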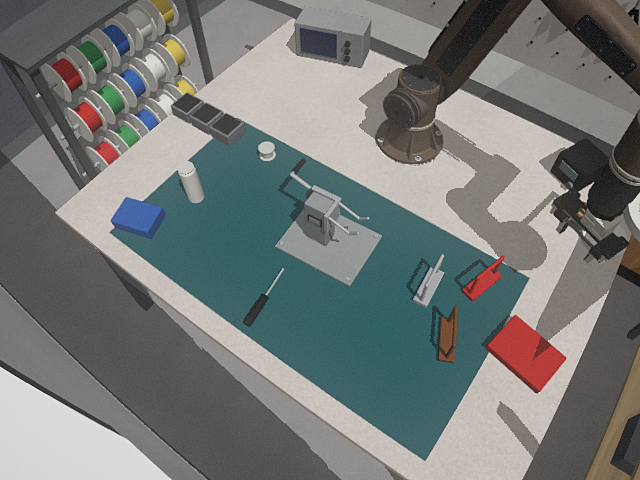

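View pics/top0.png

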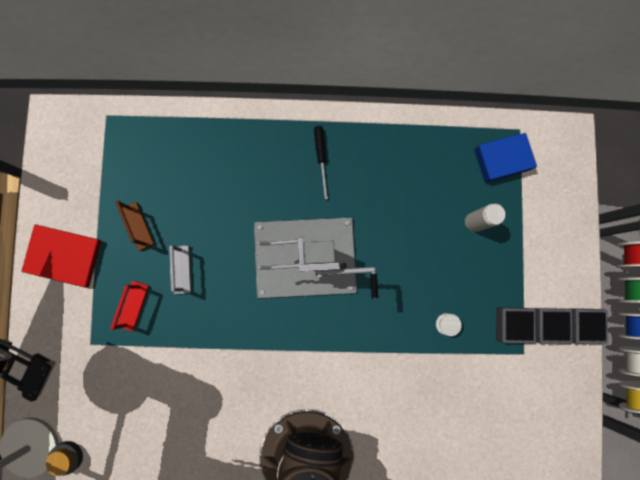

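The steel-grey weight is the light one (scene 430,280; top 180,270), while the red and brown ones are look-alikes. The tester base is at top (305,258) with its prongs pointing left (+y), and the black lever grip is at top (374,285).

```bash
cat >h.py <<'E'
import numpy as np,cv2
from scipy.spatial.transform import Rotation as R
from station import arm,cams,finder
def cloud(c,d):
    p=cams.camera_params(c);K=p["intrinsics"];v,u=np.mgrid[:480,:640]
    n=cv2.undistortPoints(np.stack([u,v],-1).reshape(-1,1,2).astype(float),K,p["D"]).reshape(480,640,2)
    P=np.concatenate([n*d[...,None],d[...,None]],-1)
    return P@R.from_euler("xyz",p["attitude"]).as_matrix().T+p["position"]
def proj(c,X):
    p=cams.camera_params(c);M=R.from_euler("xyz",p["attitude"]).as_matrix().T
    return cv2.projectPoints(np.asarray(X,float).reshape(-1,3),cv2.Rodrigues(M)[0],-M@p["position"],p["intrinsics"],p["D"])[0][:,0]
def sel(P,lo,hi): return P[((P>lo)&(P<hi)).all(-1)]
def rect(P):
    c,s,a=cv2.minAreaRect((P[:,:2]*1000).astype(np.float32));return np.round(c,1),np.round(s,1),round(a,2)
E
python3 - <<'E'
from h import *
for c in("scene","top"):
    d=np.load(f"pics/d_{c}.npy");P=cloud(c,d)
    print(c,"mat z",np.median(sel(P,[.6,.1,-.05],[.7,.25,.05])[:,2]))
    A=sel(P,[.4,.25,.085],[.56,.42,.13]);print("bar",len(A),A.mean(0),rect(A),np.percentile(A[:,2],[5,50,95]))
    A=sel(P,[.38,.25,.011],[.56,.42,.022]);print("wbase",len(A),A.mean(0),rect(A))
    A=sel(P,[.36,-.2,.009],[.66,.23,.019]);print("plate",len(A),rect(A))
    A=sel(P,[.40,-.2,.165],[.54,-.08,.21]);print("grip",len(A),A.mean(0),rect(A),A[:,2].max())
    A=sel(P,[.40,-.08,.175],[.6,.06,.215]);print("coltop",len(A),A.mean(0),rect(A),np.percentile(A[:,2],[5,50,95]))
    A=sel(P,[.40,.07,.12],[.6,.2,.2]);print("prongs",len(A),A.mean(0),rect(A),A[:,2].max())
    im=cv2.imread(f"pics/{c}0.png")
    q=proj(c,[[.5,.15,.08]])[0].astype(int)
    x0,y0=np.clip(q-[110,85],0,[420,310]);print(x0,y0)
    cv2.imwrite(f"pics/{c}c.png",cv2.resize(im[y0:y0+170,x0:x0+220],None,fx=3.5,fy=3.5,interpolation=cv2.INTER_CUBIC))
E
```

```text
scene mat z 0.0023364955618316863
bar 152 [0.47926262 0.34225052 0.10851901] (array([475.3, 341.8]), array([112.4,  10.2]), 4.71) [0.09579653 0.10949752 0.11377104]
wbase 452 [0.47765861 0.34489162 0.01674253] (array([484.2, 356.5]), array([160.7,  83.8]), 18.77)
plate 3417 (array([510. ,  13.5]), array([424.4, 298.3]), 89.82)
grip 183 [ 0.46090313 -0.12279306  0.18284139] (array([ 461.8, -123.7]), array([87.4, 48.4]), 42.99) 0.1940469001291616
coltop 772 [ 0.50963914 -0.0011451   0.18742855] (array([508.4,  -2.8]), array([122.9,  78.9]), 88.9) [0.17797915 0.18793778 0.19362552]
prongs 129 [0.51004482 0.09847502 0.16776388] (array([506.5,  98.8]), array([67.2, 60.8]), 3.61) 0.18432133718705201
258 162
top mat z 0.0007136181326737878
bar 214 [0.47386038 0.34022406 0.10732394] (array([474.2, 341.4]), array([111.7,  11.9]), 4.64) [0.09997284 0.10823654 0.11244603]
wbase 653 [0.47457418 0.33851075 0.0152304 ] (array([481.6, 365.5]), array([145.5,  94.3]), 6.28)
plate 5476 (array([514.7,  22.7]), array([327.3, 246.9]), 82.08)
grip 311 [ 0.45938956 -0.12614353  0.18279822] (array([ 461.5, -126.3]), array([90.7, 49.5]), 42.77) 0.19309692408176238
coltop 1149 [ 0.50917633 -0.0036      0.18612086] (array([513.2,  -2.2]), array([ 74.1, 119.3]), 3.8) [0.18087528 0.18615224 0.19083251]
prongs 167 [0.50998559 0.099194   0.1666212 ] (array([509.3,  98.4]), array([63.8, 59.6]), 4.32) 0.18221890580423894
141 175
```

```bash
python3 - <<'E'
from h import *
def backproj(c,uv,z):
    p=cams.camera_params(c);M=R.from_euler("xyz",p["attitude"]).as_matrix()
    n=cv2.undistortPoints(np.asarray(uv,float).reshape(-1,1,2),p["intrinsics"],p["D"])[:,0]
    r=np.c_[n,np.ones(len(n))]@M.T
    return p["position"]+r*((z-p["position"][2])/r[:,2])[:,None]
for c in("scene","top"):
    im=cv2.imread(f"pics/{c}0.png");d=np.load(f"pics/d_{c}.npy");P=cloud(c,d)
    hsv=cv2.cvtColor(im,cv2.COLOR_BGR2HSV)
    m=((hsv[...,1]<60)&(hsv[...,2]>80)&(P[...,0]>.37)&(P[...,0]<.65)&(P[...,1]>-.13)&(P[...,1]<.18)&(P[...,2]<.03)&(P[...,2]>-.01)).astype(np.uint8)
    m=cv2.morphologyEx(m,cv2.MORPH_OPEN,np.ones((5,5)))
    cn=max(cv2.findContours(m,0,1)[0],key=cv2.contourArea)[:,0]
    B=backproj(c,cn,.014);print(c,"plate",rect(B))
    A=sel(P,[.36,-.13,.178],[.6,-.0,.21])
    # black sleeve
    b=(hsv[...,2]<60)&(P[...,2]>.15)&(P[...,2]<.21)&(P[...,1]<-.05)&(P[...,1]>-.2)&(P[...,0]>.36)&(P[...,0]<.55)
    print("sleeve",b.sum(),P[b].mean(0),rect(P[b]),P[b][:,2].max())
    im2=im.copy()
    # hypothesised model overlay
    T=np.array([.512,-.016]);yw=np.radians(4)
    Rz=np.array([[np.cos(yw),-np.sin(yw)],[np.sin(yw),np.cos(yw)]])
    def L(pts,o,col,S):
        X=np.array(pts)/1000.;X[:,:2]=X[:,:2]@Rz.T+o
        q=(proj(c,X)-off)*4
        cv2.polylines(S,[q.astype(np.int32)],False,col,1,cv2.LINE_AA)
    for nm,ctr,w in(("t",[.5,.0,.1],(100,75)),("w",[.477,.341,.05],(50,40))):
        off=proj(c,[ctr])[0].astype(int)-w
        S=cv2.resize(im[off[1]:off[1]+2*w[1],off[0]:off[0]+2*w[0]],None,fx=4,fy=4)
        L([[-100,-100,14],[100,-100,14],[100,160,14],[-100,160,14],[-100,-100,14]],T,(0,255,255),S)
        L([[-25,-35,186],[25,-35,186],[25,35,186],[-25,35,186],[-25,-35,186]],T,(0,255,0),S)
        L([[-111,-121,182],[-55,-121,182]],T,(0,0,255),S)
        for x in(-28,28):L([[x,47,178],[x,111,154],[x,137,180]],T,(0,0,255),S)
        L([[-62,-22,16],[62,-22,16],[62,22,16],[-62,22,16],[-62,-22,16]],[.475,.341],(255,255,0),S)
        L([[-52,0,16],[-52,0,105],[52,0,105],[52,0,16]],[.475,.341],(0,0,255),S)
        cv2.imwrite(f"pics/o_{c}_{nm}.png",S)
a=[cv2.imread(f"pics/o_{c}_w.png") for c in("scene","top")];cv2.imwrite("pics/ow.png",np.hstack(a))
E
```

```text
scene plate (array([514.3,  20.7]), array([204.4, 262.5]), 4.41)
sleeve 23 [ 0.46203629 -0.11773586  0.18251098] (array([ 470.4, -107.8]), array([110.7,  37.4]), 51.17) 0.19220238404706413
top plate (array([569.6,  22.6]), array([ 98.1, 260.5]), 1.7)
sleeve 207 [ 0.45188119 -0.12454895  0.18391161] (array([ 466.7, -113.2]), array([113.7,  46.2]), 47.78) 0.19309692408176238
```

View pics/o_top_t.png

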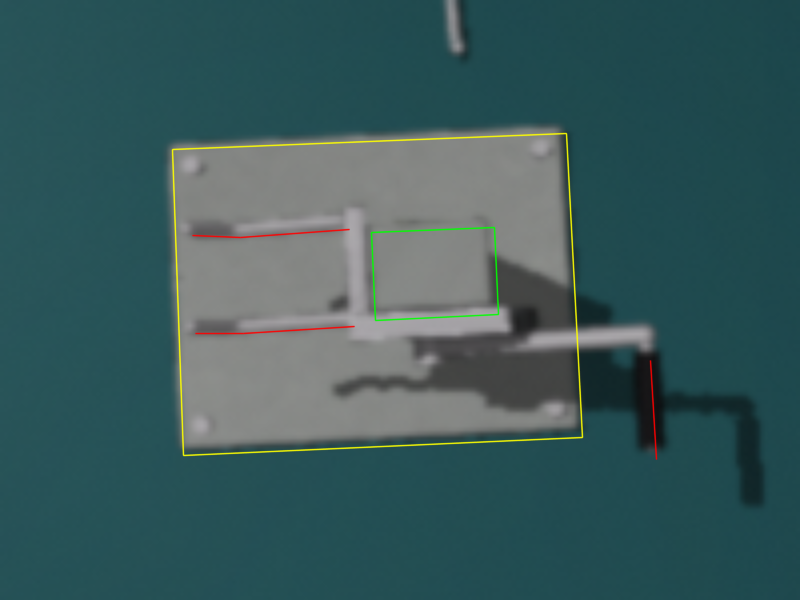

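View pics/ow.png

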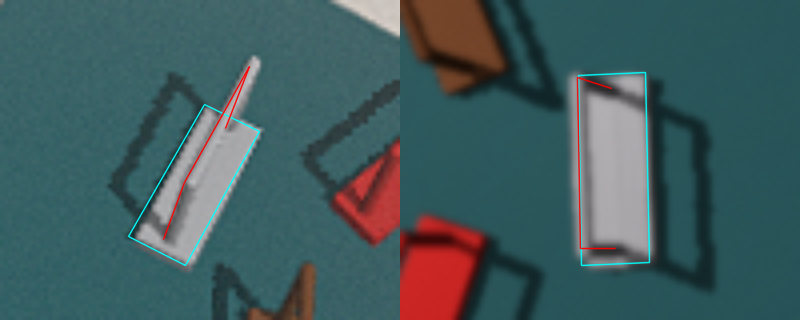

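Overlays agree with both views. The tester is at about (0.517, -0.0145) with yaw about 4.3°, and the weight's crossbar is at (0.475, 0.341) with yaw about 4.6°. Next I move above the weight.

>>> play_rows:
  targets:
    - [[0.03, 0.017, 0.005, -3], [0.08, 0.046, 0.015, -11], [0.13, 0.075, 0.025, -20], [0.182, 0.105, 0.035, -28], [0.234, 0.135, 0.044, -28]]
  grip: 0
  newtons: 30

```text
t: 1.42
eef_pos: [0.431, 0.4, 0.3606]
ee_rot: [-3.141, -0.0, 0.08]
force: [0.4, 1.1, 0.2]
width: 0.0875
```

```bash
cat >>h.py <<'E'
def go(x,y,z,yaw):  # world grasp point + yaw deg -> shift in tool axes, turn
    s=arm.get_state();M=R.from_euler("xyz",s["ee_rot"])
    d=M.inv().apply(np.array([x,y,z+.159])-s["eef_pos"])
    t=-(yaw-np.degrees(s["ee_rot"][2]))
    print("t",round(s["t"],2),"go",np.round(d,4),"turn",round(t,1),"F",np.round(s["force"],1),"w",round(s["width"],4),"gp",np.round(s["eef_pos"]-[0,0,.159],4),"yaw",round(np.degrees(s["ee_rot"][2]),2),"q",np.round(s["q"],2))
E
python3 -c "
from h import *
go(.475,.341,.16,4.6)"
```

```text
t 1.43 go [0.0391 0.0624 0.0416] turn 0.0 F [0.4 1.1 0.2] w 0.0875 gp [0.431  0.4    0.2016] yaw 4.61 q [ 1.08  0.25 -0.25  0.   -1.07  0.57]
```

>>> play_rows:
  targets:
    - [[0.018, 0.03, 0.018, 0], [0.034, 0.054, 0.035, 0], [0.039, 0.062, 0.041, 0], [0.039, 0.062, 0.05, 0], [0.039, 0.062, 0.05, 0]]

```text
t: 2.05
eef_pos: [0.4734, 0.3434, 0.3102]
ee_rot: [3.141, 0.001, 0.078]
force: [0.2, 0.6, -0.8]
width: 0.088
```

```bash
python3 - <<'E'
from h import *
go(.475,.341,.105,4.6)
S=[]
for c in("scene","top"):
    im,d=cams.grab_frame(c);im=np.ascontiguousarray(im[:,:,::-1])
    q=proj(c,[[.475,.341,.1]])[0].astype(int);q=np.clip(q,[65,65],[575,415])
    S.append(cv2.resize(im[q[1]-65:q[1]+65,q[0]-65:q[0]+65],None,fx=3,fy=3,interpolation=cv2.INTER_CUBIC))
cv2.imwrite("pics/g1.png",np.hstack(S))
E
```

```text
t 2.05 go [0.0014 0.0025 0.0462] turn -0.1 F [ 0.2  0.6 -0.8] w 0.088 gp [0.4734 0.3434 0.1512] yaw 4.5 q [ 0.96  0.29 -0.32 -0.   -0.96  0.69]
```

View pics/g1.png

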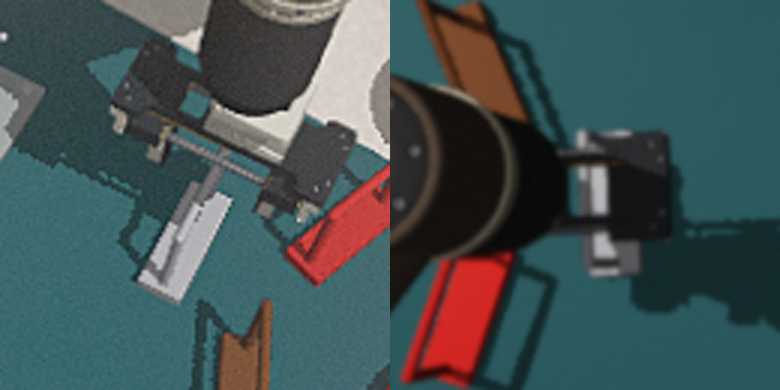

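The view (gripper at left 235,170; right 600,190) shows the open fingers straddling the grey crossbar and clear of the red and brown weights. I'll descend and close.

>>> play_rows:
  targets:
    - [[0.001, 0.002, 0.02, 0], [0.001, 0.002, 0.04, 0], [0.001, 0.002, 0.045, 0], [0.001, 0.002, 0.045, 0], [0.001, 0.002, 0.045, 0]]

```text
t: 2.78
eef_pos: [0.4752, 0.3414, 0.2666]
ee_rot: [-3.141, -0.001, 0.078]
force: [-0.1, 0.6, -0.6]
width: 0.0874
```

>>> play_rows:
  targets:
    - [[0, 0, 0, 0], [0, 0, 0, 0], [0, 0, 0, 0], [0, 0, 0, 0], [0, 0, 0, 0]]
  grip: 255
  newtons: 45

```text
t: 3.4
eef_pos: [0.4751, 0.3409, 0.2656]
ee_rot: [3.142, 0.0, 0.078]
force: [0.1, 0.3, -0.3]
width: 0.043
```

```bash
python3 -c "
from h import *
go(.475,.341,.215,4.6)"
```

```text
t 3.4 go [-1.000e-04 -1.000e-04 -1.084e-01] turn -0.1 F [ 0.1  0.3 -0.3] w 0.043 gp [0.4751 0.3409 0.1066] yaw 4.46 q [ 0.96  0.34 -0.37  0.   -0.86  0.69]
```

>>> play_rows:
  targets:
    - [[0, 0, 0, 0], [0, 0, 0, 0], [0, 0, 0, 0], [0, 0, 0, 0], [0, 0, 0, 0]]

```text
t: 4.03
eef_pos: [0.475, 0.3408, 0.2656]
ee_rot: [3.141, 0.0, 0.078]
force: [-0.1, -0.7, 0.4]
width: 0.0085
```

>>> play_rows:
  targets:
    - [[0, 0, -0.01, 0], [0, 0, -0.03, 0], [0, 0, -0.06, 0], [0, 0, -0.09, 0], [0, 0, -0.105, 0]]

```text
t: 4.65
eef_pos: [0.475, 0.341, 0.3723]
ee_rot: [-3.14, -0.001, 0.078]
force: [0.5, -0.0, -5.8]
width: 0.0088
```

```bash
python3 - <<'E'
from h import *
y=np.radians(4.3);Rz=R.from_euler("z",y);T=np.array([.517,-.0145,0])
for n,p in dict(seat=[0,.111,.165],tip=[0,.137,.18],pre=[0,.201,.211],grip=[-.083,-.121,.182],top=[-.083,0,.265]).items():print(n,np.round(Rz.apply(p)+T,4))
go(*(Rz.apply([0,.201,.209])+T),4.3)
E
```

```text
seat [0.5087 0.0962 0.165 ]
tip [0.5067 0.1221 0.18  ]
pre [0.5019 0.1859 0.211 ]
grip [ 0.4433 -0.1414  0.182 ]
top [ 0.4342 -0.0207  0.265 ]
t 4.65 go [0.0148 0.1567 0.0041] turn 0.2 F [ 0.5 -0.  -5.8] w 0.0088 gp [0.475  0.341  0.2133] yaw 4.46 q [ 0.96  0.23 -0.24 -0.   -1.09  0.69]
```

>>> play_rows:
  targets:
    - [[0.002, 0.015, 0, 0], [0.005, 0.05, 0, 0], [0.01, 0.09, 0, 0], [0.014, 0.13, 0, 0], [0.015, 0.15, 0, 0]]

```text
t: 5.28
eef_pos: [0.5012, 0.1897, 0.3692]
ee_rot: [3.14, 0.003, 0.076]
force: [-0.5, 0.0, -5.1]
width: 0.0084
```

>>> play_rows:
  targets:
    - [[0, 0.005, 0, 0], [0, 0.005, 0, 0], [0, 0.005, 0, 0]]

```text
t: 5.65
eef_pos: [0.502, 0.1883, 0.3704]
ee_rot: [-3.142, 0.0, 0.079]
force: [0.1, -0.4, -5.0]
width: 0.0083
```

```bash
python3 - <<'E'
from h import *
go(.5087,.0962,.21,4.3)
S=[]
for c in("scene","top"):
    im,d=cams.grab_frame(c);im=np.ascontiguousarray(im[:,:,::-1])
    np.save(f"pics/d1_{c}.npy",d);cv2.imwrite(f"pics/{c}1.png",im)
    q=proj(c,[[.505,.13,.15]])[0].astype(int);q=np.clip(q,[65,65],[575,415])
    S.append(cv2.resize(im[q[1]-65:q[1]+65,q[0]-65:q[0]+65],None,fx=3,fy=3,interpolation=cv2.INTER_CUBIC))
cv2.imwrite("pics/h1.png",np.hstack(S))
E
```

```text
t 5.65 go [-0.0006  0.0923  0.0014] turn 0.2 F [ 0.1 -0.4 -5. ] w 0.0083 gp [0.502  0.1883 0.2114] yaw 4.5 q [ 0.72  0.16 -0.34 -0.   -1.07  0.92]
```

View pics/h1.png

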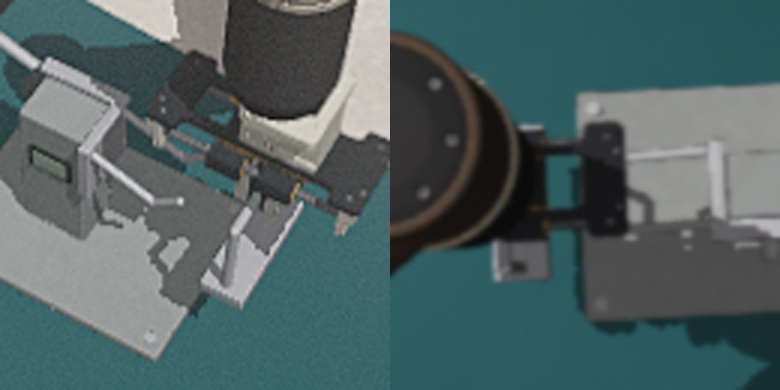

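The view shows the weight level and upright, crossbar just outside the prong tips (left 180,200) with the two prongs either side of the gripper axis. Moving in.

>>> play_rows:
  targets:
    - [[0, 0.012, 0, 0], [0, 0.035, 0, 0], [0, 0.06, 0, 0], [0, 0.082, 0, 0], [0, 0.091, 0, 0]]

```text
t: 6.38
eef_pos: [0.509, 0.0954, 0.3707]
ee_rot: [3.141, 0.0, 0.077]
force: [-0.7, 0.4, -5.7]
width: 0.0086
```

>>> play_rows:
  targets:
    - [[0, 0, 0.006, 0], [0, 0, 0.016, 0], [0, 0, 0.025, 0], [0, 0, 0.033, 0], [0, 0, 0.037, 0]]

```text
t: 7.0
eef_pos: [0.509, 0.097, 0.3328]
ee_rot: [3.141, 0.001, 0.078]
force: [1.1, -0.4, -5.2]
width: 0.0086
```

```bash
python3 - <<'E'
from h import *
go(.5087,.0962,.1666,4.3)
im,d=cams.grab_frame("scene");im=np.ascontiguousarray(im[:,:,::-1])
q=proj("scene",[[.505,.1,.15]])[0].astype(int)
cv2.imwrite("pics/h2.png",cv2.resize(im[q[1]-60:q[1]+60,q[0]-70:q[0]+70],None,fx=5,fy=5,interpolation=cv2.INTER_CUBIC))
E
```

```text
t 7.0 go [-0.0004  0.0008  0.0072] turn 0.2 F [ 1.1 -0.4 -5.2] w 0.0086 gp [0.509  0.097  0.1738] yaw 4.49 q [ 0.57  0.16 -0.43 -0.   -0.98  1.08]
```

View pics/h2.png

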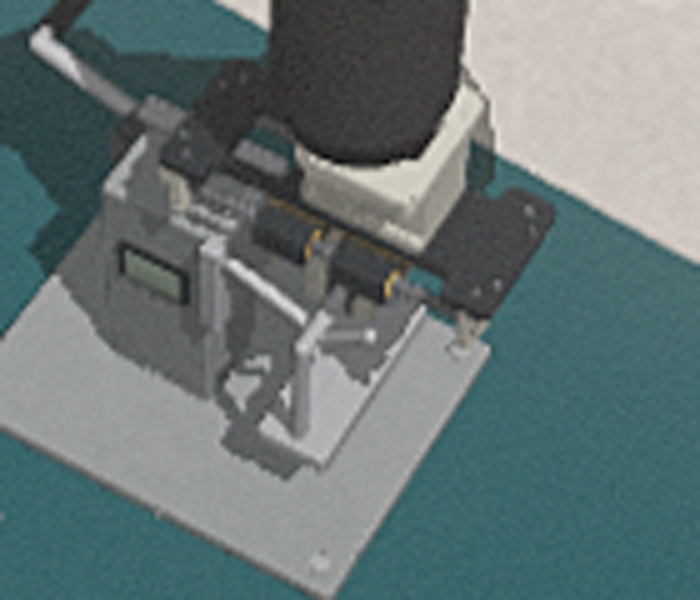

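The crossbar lies just over the prong valley (310,330), inside the tips. Lowering gently until the prongs take the load.

>>> play_rows:
  targets:
    - [[0, 0, 0.002, 0], [0, 0, 0.004, 0], [0, 0, 0.006, 0], [0, 0, 0.007, 0], [0, 0, 0.007, 0]]

```text
t: 7.68
eef_pos: [0.5091, 0.0968, 0.3266]
ee_rot: [3.142, 0.0, 0.078]
force: [-0.0, 0.3, -5.2]
width: 0.0086
```

>>> play_rows:
  targets:
    - [[0, 0, 0.001, 0], [0, 0, 0.002, 0], [0, 0, 0.002, 0], [0, 0, 0.002, 0]]

```text
t: 8.18
eef_pos: [0.5092, 0.0968, 0.3251]
ee_rot: [-3.142, -0.001, 0.078]
force: [-1.0, -0.4, 0.5]
width: 0.0087
```

Load transferred to the prongs (Fz from -5.2 to about 0). Releasing.

>>> play_rows:
  targets:
    - [[0, 0, 0, 0], [0, 0, 0, 0], [0, 0, 0, 0], [0, 0, 0, 0], [0, 0, 0, 0]]
  grip: 150

```text
t: 8.8
eef_pos: [0.5092, 0.0968, 0.3247]
ee_rot: [-3.142, -0.0, 0.078]
force: [0.5, 0.7, 0.4]
width: 0.0363
```

>>> play_rows:
  targets:
    - [[0, 0, -0.01, 0], [0, 0, -0.03, 0], [0, 0, -0.05, 0], [0, 0, -0.08, 0], [0, 0, -0.1, 0]]

```text
t: 9.43
eef_pos: [0.5093, 0.0968, 0.4269]
ee_rot: [-3.141, -0.002, 0.078]
force: [-0.3, 1.0, -0.8]
width: 0.0364
```

```bash
python3 - <<'E'
from h import *
go(.4433,-.1414,.26,4.3)
E
```

```text
t 9.43 go [-0.0843  0.2323  0.0076] turn 0.2 F [-0.3  1.  -0.8] w 0.0364 gp [0.5093 0.0968 0.2679] yaw 4.47 q [ 0.57  0.08 -0.3   0.   -1.19  1.08]
```

>>> play_rows:
  targets:
    - [[-0.01, 0.03, 0, 0], [-0.03, 0.08, 0, 0], [-0.05, 0.135, 0, 0], [-0.07, 0.19, 0, 0], [-0.084, 0.23, 0.004, 0]]
  grip: 75

```text
t: 10.05
eef_pos: [0.4423, -0.1409, 0.4219]
ee_rot: [3.141, -0.002, 0.077]
force: [0.5, 0.0, 0.6]
width: 0.0615
```

```bash
python3 - <<'E'
from h import *
S=[]
for c,ctr in(("scene",[.49,.03,.17]),("top",[.46,-.03,.15])):
    im,d=cams.grab_frame(c);im=np.ascontiguousarray(im[:,:,::-1])
    q=proj(c,[ctr])[0].astype(int)
    S.append(cv2.resize(im[q[1]-80:q[1]+80,q[0]-65:q[0]+65],None,fx=3,fy=3,interpolation=cv2.INTER_CUBIC))
    hs=cv2.cvtColor(im,cv2.COLOR_BGR2HSV);P=cloud(c,d)
    A=sel(P,[.4,-.2,.16],[.5,-.09,.197]);print(c,"grip region",len(A),A.mean(0) if len(A) else 0, A[:,2].max() if len(A) else 0)
    A=sel(P,[.42,.08,.1],[.6,.14,.19]);B=A[A[:,2]>.16];print("bar",rect(B),B[:,2].max())
cv2.imwrite("pics/l1.png",np.hstack(S))
go(.4433,-.1414,.183,4.3)
E
```

```text
scene grip region 168 [ 0.45963817 -0.12607349  0.18398659] 0.19358431572235757
bar (array([507.2, 105.1]), array([111.5,  50.1]), 0.0) 0.18485432578419525
top grip region 0 0 0
bar (array([526.6,  98. ]), array([70. , 46.3]), 34.63) 0.18248549318312168
t 10.15 go [ 0.0014 -0.0003  0.0792] turn -0.0 F [-0.1  1.1  1.3] w 0.0618 gp [ 0.4419 -0.1417  0.2622] yaw 4.26 q [ 0.12 -0.01 -0.41  0.   -1.17  1.53]
```

View pics/l1.png

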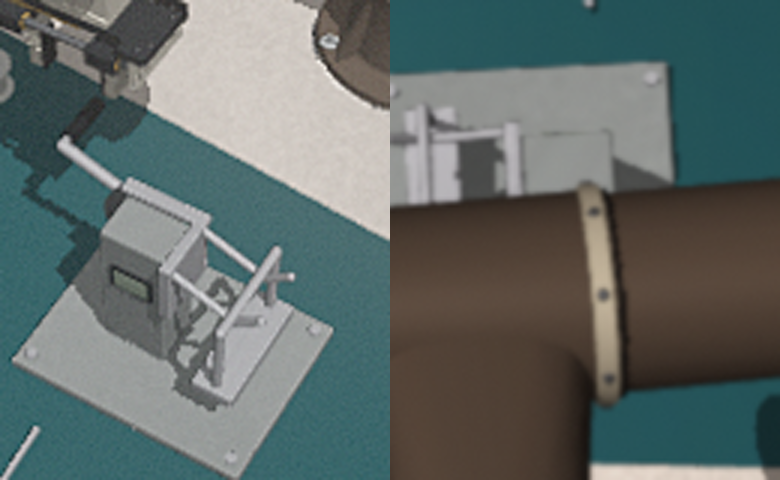

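The weight hangs centred across both prongs (scene crop 250,290), and the fingers are above the black sleeve (90,120). I'll descend to the lever grip and pinch it.

>>> play_rows:
  targets:
    - [[0.001, 0, 0.02, 0], [0.001, 0, 0.05, 0], [0.001, 0, 0.07, 0], [0.001, 0, 0.079, 0], [0.001, 0, 0.079, 0]]

```text
t: 10.78
eef_pos: [0.4445, -0.1387, 0.3418]
ee_rot: [3.141, 0.0, 0.078]
force: [0.1, 0.0, 0.9]
width: 0.0621
```

>>> play_rows:
  targets:
    - [[0, 0, 0, 0], [0, 0, 0, 0], [0, 0, 0, 0], [0, 0, 0, 0], [0, 0, 0, 0]]
  grip: 255
  newtons: 30

```text
t: 11.4
eef_pos: [0.4443, -0.139, 0.3417]
ee_rot: [-3.142, -0.0, 0.078]
force: [-0.5, 0.0, -0.7]
width: 0.0171
```

>>> play_rows:
  targets:
    - [[0, 0, 0, 0], [0, 0, 0, 0], [0, 0, 0, 0]]

```text
t: 11.78
eef_pos: [0.4443, -0.1391, 0.3417]
ee_rot: [3.141, 0.0, 0.078]
force: [0.0, -2.9, 0.6]
width: 0.015
```

```bash
python3 - <<'E'
from h import *
go(.4433,-.1414,.182,4.3)
for q in np.linspace(.1,1.2,12): # shift in tool y (=-tester y) and z(down) from rest
    a=1.2-q;print(round(q,2),"y",round(130*(np.sin(a)-np.sin(1.2)),1),"z",round(-130*(np.cos(a)-np.cos(1.2)),1))
E
```

```text
t 11.78 go [-0.0012  0.0022  0.0007] turn 0.2 F [ 0.  -2.9  0.6] w 0.015 gp [ 0.4443 -0.1391  0.1827] yaw 4.46 q [ 0.12  0.06 -0.52  0.   -0.98  1.53]
0.1 y -5.3 z -11.9
0.2 y -11.8 z -23.1
0.3 y -19.3 z -33.7
0.4 y -27.9 z -43.5
0.5 y -37.4 z -52.3
0.6 y -47.8 z -60.2
0.7 y -58.8 z -67.0
0.8 y -70.5 z -72.6
0.9 y -82.7 z -77.1
1.0 y -95.3 z -80.3
1.1 y -108.2 z -82.2
1.2 y -121.2 z -82.9
```

Sleeve pinched at 15 mm width. Now I'll swing it along the arc.

>>> play_rows:
  targets:
    - [[0, -0.0025, -0.006, 0], [0, -0.008, -0.0175, 0], [0, -0.0155, -0.0285, 0], [0, -0.0235, -0.0387, 0], [0, -0.028, -0.0435, 0]]

```text
t: 12.4
eef_pos: [0.442, -0.111, 0.3856]
ee_rot: [3.141, -0.0, 0.078]
force: [2.8, -5.6, -2.3]
width: 0.0153
```

>>> play_rows:
  targets:
    - [[0, -0.0046, -0.0045, 0], [0, -0.0145, -0.0129, 0], [0, -0.0253, -0.0202, 0], [0, -0.0367, -0.0264, 0], [0, -0.0426, -0.0291, 0]]

```text
t: 13.02
eef_pos: [0.4387, -0.0684, 0.4146]
ee_rot: [3.141, -0.0, 0.078]
force: [2.0, -5.0, -2.2]
width: 0.0152
```

>>> play_rows:
  targets:
    - [[0, -0.0061, -0.0024, 0], [0, -0.0185, -0.0063, 0], [0, -0.0312, -0.0088, 0], [0, -0.0442, -0.0101, 0], [0, -0.0507, -0.0103, 0]]

```text
t: 13.65
eef_pos: [0.4348, -0.0178, 0.4248]
ee_rot: [3.141, -0.0, 0.079]
force: [2.5, -5.5, -0.1]
width: 0.0149
```

>>> play_rows:
  targets:
    - [[0, 0, 0, 0], [0, 0, 0, 0], [0, 0, 0, 0], [0, 0, 0, 0], [0, 0, 0, 0]]

```text
t: 14.28
eef_pos: [0.4349, -0.0185, 0.4248]
ee_rot: [3.141, -0.0, 0.078]
force: [1.5, -4.9, 1.2]
width: 0.0149
```

```bash
python3 - <<'E'
from h import *
go(.4342,-.0207,.265,4.3)
S=[]
for c,ctr in(("scene",[.49,.03,.2]),("top",[.48,.05,.15])):
    im,d=cams.grab_frame(c);im=np.ascontiguousarray(im[:,:,::-1])
    q=proj(c,[ctr])[0].astype(int)
    S.append(cv2.resize(im[q[1]-80:q[1]+80,q[0]-65:q[0]+65],None,fx=3,fy=3,interpolation=cv2.INTER_CUBIC))
    P=cloud(c,d)
    P0=cloud(c,np.load(f"pics/d_{c}.npy"))
    for n,Q in(("now",P),("start",P0)):
        A=sel(Q,[.485,.03,.16],[.535,.045,.24]);print(c,n,"sideplate top",len(A),np.percentile(A[:,2],[50,90,98]).round(4) if len(A) else 0)
    A=sel(P,[.44,.08,.185],[.6,.14,.215]);print("bar",len(A),rect(A) if len(A)>3 else 0,A.mean(0) if len(A) else 0)
cv2.imwrite("pics/e1.png",np.hstack(S))
E
```

```text
t 14.28 go [-0.0009  0.0022  0.0008] turn 0.2 F [ 1.5 -4.9  1.2] w 0.0149 gp [ 0.4349 -0.0185  0.2658] yaw 4.46 q [ 0.41 -0.06 -0.45  0.   -1.18  1.23]
scene now sideplate top 122 [0.1977 0.2111 0.2129]
scene start sideplate top 90 [0.1842 0.1922 0.1937]
bar 185 (array([506.5, 106.1]), array([ 50.5, 112.8]), 89.25) [0.50861187 0.1024404  0.19018007]
top now sideplate top 69 [0.2073 0.2097 0.2114]
top start sideplate top 67 [0.1882 0.1919 0.1936]
bar 226 (array([509.5, 104.4]), array([109.4,  49.2]), 4.26) [0.50994226 0.10277761 0.18909393]
```

View pics/e1.png

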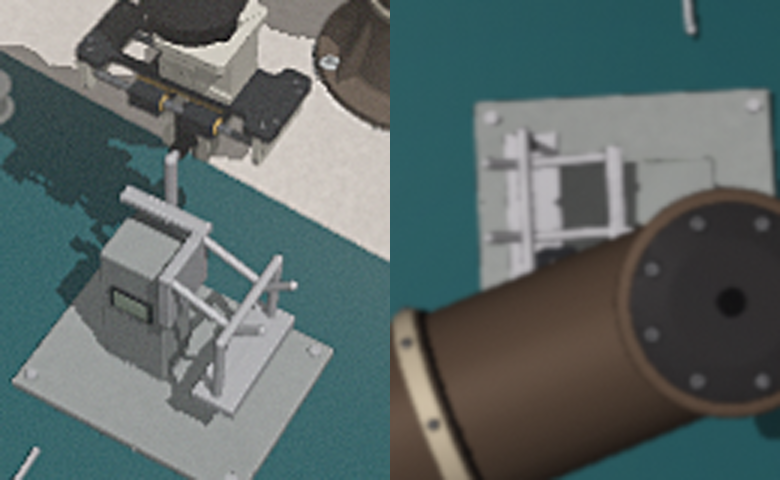

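The lever is upright and held (scene crop 170,175). The side plate has risen about 19 mm and the weight hangs on both prongs. I'll let it settle for a moment and check for stillness.

>>> play_rows:
  targets:
    - [[0, 0, 0, 0], [0, 0, 0, 0], [0, 0, 0, 0], [0, 0, 0, 0], [0, 0, 0, 0]]

```text
t: 15.0
eef_pos: [0.4349, -0.0185, 0.4247]
ee_rot: [3.141, -0.0, 0.078]
force: [2.2, -5.6, 0.9]
width: 0.0147
```

>>> play_rows:
  targets:
    - [[0, 0, 0, 0], [0, 0, 0, 0], [0, 0, 0, 0], [0, 0, 0, 0], [0, 0, 0, 0]]

```text
t: 15.62
eef_pos: [0.4349, -0.0185, 0.4248]
ee_rot: [3.141, -0.0, 0.078]
force: [1.5, -5.2, 0.7]
width: 0.015
```

```bash
python3 - <<'E'
from h import *
from station import job_done
for i in range(3):
    im,d=cams.grab_frame("top");P=cloud("top",d)
    A=sel(P,[.44,.09,.075],[.6,.14,.1]);B=sel(P,[.44,.08,.185],[.6,.14,.215]);print(len(A),A.mean(0).round(4) if len(A) else 0,B.mean(0).round(4))
go(.4342,-.0207,.265,4.3)
print(job_done())
E
```

```text
261 [0.5173 0.1057 0.0933] [0.5101 0.1029 0.1888]
265 [0.517  0.1057 0.0938] [0.5081 0.103  0.1891]
262 [0.5171 0.1059 0.0938] [0.5073 0.1031 0.1891]
t 15.78 go [-0.0009  0.0022  0.0008] turn 0.2 F [ 1.5 -5.4  0.5] w 0.0145 gp [ 0.4349 -0.0185  0.2658] yaw 4.46 q [ 0.41 -0.06 -0.45  0.   -1.18  1.23]
the job is handed in; nothing more can be done
None
```

I hung the steel weight on both prongs and let go of it while the lever was still at rest. I then swung the lever up to upright and handed the job in at about 15.8 s, still holding it there.

- **Lever:** the grip travelled 121 mm across and 83 mm up, matching the full 1.2 rad swing. The spring pulls back at about 5 N, as expected.
- **Lift:** the side plate rose about 18 to 19 mm on both cameras, against 19 mm expected.
- **Weight:** it hangs centred on the prongs. Three successive pictures showed the flat bar staying put to within about 0.5 mm. The crossbar readings were also steady, apart from about 3 mm of spread along its own length, which I take as depth noise.
- **Bystanders:** the arm was never moved near the spool, can or screwdriver. I did not measure their positions again at the end.

The last grip position differs from my camera estimate of the lever's top point by about 2 mm, or 0.02 rad. No check failed.

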